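Load the full filament spool on the printer's roller cradle

TASK

Take the full spool of filament out of its dock, stand it in the roller cradle between the two side guards, and lower it gently until it rests in the hollow between both rollers before you let go of it. Then slide the movable side guard fully home so that the spool is held captive between the guards. Leave the nearly empty spool in its dock and the other things on the table where they are.

Things in the scene. Friction and masses are not known exactly. Their poses are not given: they have to be found in the camera images.
- spool_full: the full spool: black, 120 mm diameter, 44 mm wide, two 4 mm flanges, white filament wound up to 5 mm below the rims. About 0.33 kg. Stands on edge in one of the two docks. Origin: its centre, 60 mm below its top; its y axis is the spool axis (flange faces at y = -22 and +22 mm), x and z turn with it as it rolls. Can be pinched from above across the flange faces (44 mm).
- spool_low: the nearly empty spool: same black flanges and size, but its white filament lies deep, 30 mm below the rims. About 0.12 kg. It stands in the other dock and stays there. Origin and axes as for the full spool.
- dock_a: grey dock for one spool, fixed to the table, 120 x 74 mm; a spool stands in it between cheeks 39 mm high, its axis along the dock's y, its centre 70 mm above the table. Origin: centre of its underside. Which of the docks is the left one varies.
- dock_b: a second dock, the same as dock_a
- cradle: black roller cradle, fixed; base 130 mm (x) by 235 mm (y from -50 to +185 mm), 10 mm thick. Origin: on the table, below the seat. Two free-turning steel rollers, 20 mm diameter, lie along its y at x = -42 and +42 mm, axes at z = 30 mm, from y = -32 to +92 mm. The fixed guard plate (50 mm wide, top z = 76 mm) has its face at y = -24 mm; the movable guard comes from +y.
- seat (a point): where the centre of a seated spool lies when both guards are home: cradle x = 0, y = 0, z = 86 mm; axes as the cradle's. A spool on both rollers has its axis along y and its centre at this x and z. While the guard is open it may be set down anywhere along y between the plates (best 5 to 15 mm to +y, clear of the fixed plate), as the closing guard pushes it along.
- guard (a joint): opening of the movable side guard, m: 0 = fully home at its stop (a spool then has 4 mm of play), 0.055 = wide open. Slides along the cradle's y, opening to +y; needs about 2 N, up to 3 N more while pushing the spool along; stays where left. Its plate (50 mm wide, 6 mm thick, top z = 76 mm) has its face at cradle y = 24 mm plus this value.
- guard_block (a point): centre of the top of the movable guard's upright thumb block: 30 mm (cradle x) by 18 mm (cradle y), from 18 to 65 mm above the table, 70 mm outward (+y) of the guard plate's face. Can be pinched from above or pushed from its outer side. Axes as the cradle's.
- glue_stick: standing white glue stick, 32 mm across, 90 mm tall (origin: centre of its foot); bystander between the docks and the cradle
- scraper: print scraper lying on the table, 190 mm long; bystander close in front of the robot
- vase: small printed grey vase, up to 68 mm across, 100 mm tall, beyond the docks; bystander
- bracket: small white printed angle bracket, 60 x 70 x 45 mm, between robot and cradle; bystander
Mind the look-alikes: they are no part of the job. What is shaped like the dock_b but green is not meant.

How it is judged:
By the outcome, as a careful person would: the job done as asked, in the order asked, and still so for the second after the job is handed in, with the robot touching nothing.
It also fails if it takes over 48 s, if anything falls off the work surface, if the arm or the gripper's body presses on something with over 40 N, if the wrist force passes 120 N, or if a joint passes its speed limit or range.

ROBOT

A 7-joint arm with a two-finger parallel gripper is mounted at the origin on the work surface. World frame = base frame: x ahead of the robot, y to its left, z up, the work surface at z = 0. Lengths are in m, angles in rad, forces in N, time in s.
With the tool pointing down it reaches from about 0.4 to 0.85 m from the base axis. Payload 10.4 kg.
Tool frame: the origin (TCP) lies on the centre line of the jaws, within the pads' length; the fingertips stand 14 mm ahead of it and the grasp point (between the pads) lies 5 mm behind it (manip.tip_reach is the distance from the TCP to the fingertips, in m); z points along the fingers, y is the line along which they close (so a half turn about z gives the same grasp; the last joint's range is limited). The gripper opens to 85 mm and grips with 20 to 120 N. Pads are 22 mm wide; open, the fingers measure 114 mm over their backs; the gripper's body (76 mm by 85 mm) begins 54 mm behind the grasp point. The pads swing forward as they close: fully open they stand 13 mm farther back than shut.
Start: joints at [1.093, 0.332, -0.065, 1.46, 0.022, 1.35, -0.088], TCP at [0.275, -0.561, 0.245] pointing down, gripper open.
Joint ranges: [-2.6, 2.6], [-0.5, 2.12], [-1.47, 1.34], [0.16, 2.42], [-1.27, 4.41], [0.06, 2.06], [-2.6, 2.6]. Speed limits (rad/s): [2.22, 2.22, 2.79, 2.79, 3.14, 3.14, 3.14].

INTERFACE

Orientations are given as a unit quaternion [x, y, z, w].
In Python, from workcell import manip gives the robot as it stands.
- The arm moves only by the shell command python3 -m pendant 'ROWS' [FORCE]. ROWS is JSON, a list of rows, each a list of 7 numbers: the shift along the tool's x, y, z in units of 50 mm (1.0 is 50 mm), then the turn, a rotation vector about the tool's x, y, z in units of 8 degrees (1.0 is 8 degrees), then the opening, from -1 (shut) to 1 (fully open), so that 0 is half open. In form: [[dx, dy, dz, ax, ay, az, jaw], ...]. A call has exactly 10 rows; each row is the pose to reach, as a shift and turn from the pose commanded when the call began, along the tool's axes at that moment; what a row does not reach only later rows make up. A row lasts 1/8 s, in which the tool goes at most 62.5 mm and 10.7 degrees, less where a joint would pass 70% of its speed; a pose out of reach is approached as far as the arm can. A call with a gripper value outside its range is refused whole. The fingers move at their own pace and stop on an object; FORCE is the grip in N (left out, the last holds). Time passes only in rows, so rows that repeat a pose let the fingers close, or fill a call up. It gives the time, the measured TCP pose, the force, the opening and the grip force at its end, in the units of the state.
- manip.get_obs(): the state, without advancing time (a new reading comes with each control period).
- manip.camera(name): name is "scene" or "side" or "wrist"; returns (picture, depth): 420x560x3 uint8, red, green, blue; 420x560 float32, m along the optical axis (not along the pixel's ray), 0 where there is no reading.
- manip.get_calibration(name): a dict with "fx", "fy", "cx", "cy" (pixels), "D" ([k1, k2, p1, p2, k3] as OpenCV has them; the pictures are not rectified), "xyz" and "orientation" of the camera in the world. Camera axes: x right, y up, looking along -z (the intrinsics and any distortion apply to the point x, -y, -z); pixel columns grow to the right and rows downward; lengths in m; the calibration is good to about 2 mm. A picture is of the moment at which its call begins: read the wrist's pose just before it. get_calibration takes no time and is no camera call; for the wrist camera it gives the pose at the moment of the call.
- manip.hand_in(): hands the job in; it is judged then, once.
Trained networks look in the newest picture that a camera, given by its name, has taken for a name from the list of things; names that differ only in an ending like _2 or _b are one class to them, and where a whole thing is asked for, a point or a joint stands for the part that bears it (a point fixed in the world has none). Each returns a list of dicts, best first, with "p" (0 to 1); they miss things now and then, are a little off and sometimes report something else, mostly with a low value. They report only what shows in the picture. A call takes as long as a camera call. They do not tell look-alikes from the thing itself.
- manip.find_in(thing, camera): "box" ([left, top, right, bottom] in pixels, round what is visible of it).
- manip.trace(thing, camera): "pixels" (420x560 bool, what is visible of it) and "box" ([left, top, right, bottom] in pixels, round what is visible of it).
- manip.tip_of(thing, camera): "pixel" ([column, row] in pixels: a listed point, or the origin of a listed thing).
The state is a dict: "clock": time; "joint_pos": joint angles; "joint_velocities": joint speeds; "tau": joint torques, N m; "position": TCP position; "ee_rot": TCP orientation; "ft_force": force on the tool from outside, world axes, zero at the start; "torque": the same for the moment, N m; "grip_width": opening from 0.0 (shut) to 1.0 (fully open); "grasp_force": force on a finger pad.
Only numpy, scipy, OpenCV 4.12 (cv2) and the standard library are available. Lean on these libraries where they do the work, as an engineer would, in place of code of your own. Each camera call takes 0.05 s, during which the arm holds its last target. There are 200 camera calls.

## Working session

There is one attempt and no reset: what is moved stays moved. The work goes in short steps, Python scripts to look and compute and a shell command to move; the robot and the scene stay as the last step left them, time stands still between calls to the robot, and variables do not carry over. Pictures are saved under pics/ and viewed, at most 10 in all, crops included, and the job is handed in when it is done.

```bash
mkdir -p pics; cat > h.py <<'E'
import numpy as np, cv2
from scipy.spatial.transform import Rotation as R
from workcell import manip
def pts(cam, uv, d):
    c=manip.get_calibration(cam); K=np.array([[c['fx'],0,c['cx']],[0,c['fy'],c['cy']],[0,0,1.]])
    n=cv2.undistortPoints(np.array(uv,float).reshape(-1,1,2),K,np.array(c['D'],float)).reshape(-1,2)
    d=np.array(d,float).reshape(-1,1)
    p=np.hstack([n[:,:1]*d,-n[:,1:]*d,-d])
    return R.from_quat(c['orientation']).apply(p)+np.array(c['xyz'])
def cloud(cam,dep,mask):
    v,u=np.nonzero(mask&(dep>0)); return pts(cam,np.c_[u,v],dep[v,u])
E
python3 - <<'E'
from h import *
o=manip.get_obs(); print({k:np.round(v,3) for k,v in o.items()})
ims=[]
for c in ['scene','side']:
    im,d=manip.camera(c); np.savez(f'{c}.npz',im=im,d=d); cv2.imwrite(f'pics/{c}0.png',im[...,::-1])
    print(c,np.round(manip.get_calibration(c)['xyz'],3))
    for t in ['spool_full','dock_a','cradle','guard','glue_stick','vase','bracket','scraper']:
        for r in manip.trace(t,c):
            if r['p']<.2: continue
            P=cloud(c,d,r['pixels']); print(t,round(r['p'],2),np.round(r['box']),'med',np.round(np.median(P,0),3) if len(P) else None,'lo',np.round(np.percentile(P,2,0),3),'hi',np.round(np.percentile(P,98,0),3))
    for t in ['seat','guard_block','spool_full']:
        for r in manip.tip_of(t,c): print(t,round(r['p'],2),np.round(r['pixel']))
E
```

```text
{'clock': np.float64(0.0), 'joint_pos': array([ 1.093,  0.333, -0.065,  1.461,  0.022,  1.35 , -0.088]), 'joint_velocities': array([ 0.001, -0.001, -0.   ,  0.001, -0.   , -0.001, -0.   ]), 'tau': array([-1.0000e-03, -6.2545e+01,  4.8000e-02, -3.9160e+01,  1.6000e-02,
        1.0000e-02,  0.0000e+00]), 'position': array([ 0.274, -0.561,  0.245]), 'ee_rot': array([ 0.974,  0.225, -0.   , -0.001]), 'ft_force': array([ 0.428,  0.269, -0.105]), 'torque': array([-0.005, -0.014,  0.05 ]), 'grasp_force': np.float64(0.0), 'grip_width': np.float64(1.003)}
scene [ 1.049 -0.179  0.936]
spool_full 0.98 [286. 179. 329. 232.] med [0.545 0.138 0.101] lo [0.472 0.126 0.021] hi [0.584 0.171 0.128]
dock_a 0.97 [284. 205. 335. 243.] med [0.569 0.127 0.01 ] lo [ 0.472  0.113 -0.   ] hi [0.589 0.185 0.041]
dock_a 0.86 [347. 178. 398. 214.] med [0.573 0.314 0.011] lo [0.481 0.303 0.001] hi [0.596 0.372 0.04 ]
cradle 0.2 [247. 156. 292. 207.] med [0.337 0.129 0.004] lo [ 0.275  0.098 -0.   ] hi [0.462 0.161 0.021]
guard 0.87 [174. 236. 218. 271.] med [ 0.507 -0.125  0.019] lo [ 0.473 -0.168  0.01 ] hi [ 0.
[... 1116 characters left out ...]
94 [303. 161. 374. 229.] med [ 0.494 -0.161  0.019] lo [ 0.439 -0.279  0.006] hi [ 0.558 -0.06   0.074]
guard 0.81 [321. 176. 345. 212.] med [ 0.497 -0.15   0.04 ] lo [ 0.478 -0.168  0.015] hi [ 0.526 -0.086  0.078]
glue_stick 0.59 [309. 218. 317. 240.] med [0.466 0.04  0.046] lo [ 0.456 -0.044  0.002] hi [0.51  0.048 0.09 ]
vase 0.76 [189. 216. 215. 246.] med [0.704 0.226 0.052] lo [0.689 0.174 0.002] hi [0.781 0.243 0.095]
bracket 0.86 [385. 175. 410. 200.] med [ 0.369 -0.304  0.01 ] lo [ 0.338 -0.35   0.002] hi [ 0.395 -0.272  0.045]
scraper 0.87 [297. 259. 355. 298.] med [0.334 0.131 0.005] lo [ 0.28   0.097 -0.001] hi [0.444 0.158 0.022]
seat 0.59 [351. 165.]
spool_full 0.97 [269. 238.]
```

View pics/scene0.png

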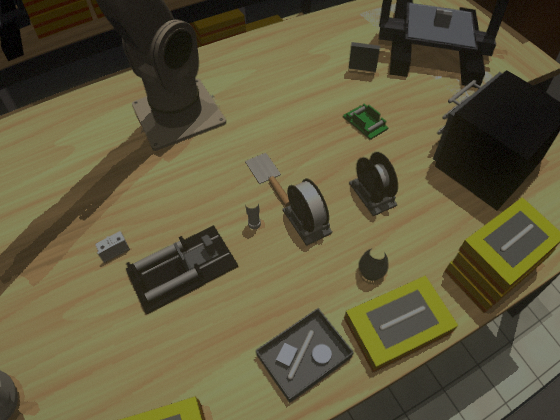

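View pics/side0.png

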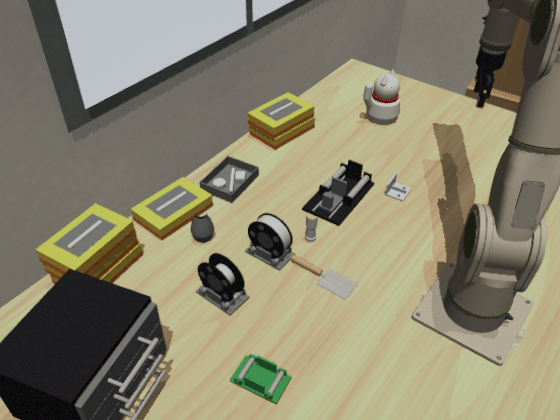

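```bash
python3 - <<'E'
from h import *
from scipy.optimize import least_squares
C=[];im={}
for c in ['scene','side']:
    z=np.load(c+'.npz'); im[c]=z['im']; P=cloud(c,z['d'],np.ones((420,560),bool)); C.append(P)
a=cv2.resize(im['scene'][160:250,235:415],None,fx=4,fy=4,interpolation=2)
b=cv2.resize(im['side'][200:320,190:330],None,fx=4,fy=4,interpolation=2)[:360]
c=cv2.resize(im['scene'][215:315,110:250],(504,360),interpolation=2)
out=np.vstack([np.hstack([a]),np.zeros((0,720,3),np.uint8)])
cv2.imwrite('pics/crop.png',np.vstack([cv2.resize(a,(600,300)),np.hstack([cv2.resize(b,(300,200)),cv2.resize(c,(300,200))])])[...,::-1])
def box(P,lo,hi): return P[np.all((P>lo)&(P<hi),1)]
for nm,lo,hi in [('spoolA',[.43,.08,.046],[.65,.23,.14]),('spoolB',[.43,.27,.046],[.65,.42,.14]),('dockA',[.43,.08,.006],[.65,.23,.035]),('cradle',[.38,-.35,.005],[.62,-.03,.1]),('glue',[.4,-.02,.03],[.53,.08,.1])]:
    for Q in [np.vstack(C)]+C:
        B=box(Q,lo,hi); 
        # robust outline
        r=cv2.minAreaRect((B[:,:2]*1000).astype(np.float32)); print(nm,len(B),np.round(r[0],1),np.round(r[1],1),round(r[2],1),'z',np.round(B[:,2].max(),3))
# parametric cradle fit: rollers
for k,Q in enumerate(C+[np.vstack(C)]):
    B=box(Q,[.38,-.35,.022],[.62,-.03,.1])
    def res(p):
        t=p[2]; d=B[:,:2]-p[:2]; x=d@[np.cos(t),np.sin(t)]; y=d@[-np.sin(t),np.cos(t)]
        m=(y>-22)*1
        return np.clip(np.abs(np.hypot(np.abs(x)-.042,B[:,2]-.030)-.010),0,.006)
    best=min((least_squares(res,[.5,-.17,t],x_scale=[.01,.01,.1],diff_step=1e-4) for t in np.radians([-30,-20,-10,0,10,20])),key=lambda s:s.cost)
    print('rollers',np.round(best.x,4),np.degrees(best.x[2]),best.cost,len(B))
    p=best.x;t=p[2]; d=B[:,:2]-[p[0],p[1]]; x=d@[np.cos(t),np.sin(t)]; y=d@[-np.sin(t),np.cos(t)]
    rr=(np.abs(np.hypot(np.abs(x)-.042,B[:,2]-.030)-.010)<.003); print('roller y',np.percentile(y[rr],[1,99]))
    g=(np.abs(x)<.028)&(B[:,2]>.045); print('plates y hist',np.histogram(y[g],bins=np.arange(-.14,.14,.01)))
    h=g&(B[:,2]>.07); print('top',np.round(np.sort(y[h])[::max(1,h.sum()//15)],4), 'x', np.round(np.percentile(x[h],[2,98]),4))
E
```

```text
spoolA 2578 [528.2 149.1] [121.8  52.2] 1.2 z 0.134
spoolA 1340 [528.4 149. ] [121.1  46.4] 1.0 z 0.133
spoolA 1238 [528.2 149.1] [121.8  52.2] 1.2 z 0.134
spoolB 2586 [537.2 340.5] [ 49.5 122.5] 88.6 z 0.134
spoolB 1286 [537.1 339.9] [ 47.6 120. ] 89.0 z 0.132
spoolB 1300 [537.2 340.5] [ 49.5 122.5] 88.6 z 0.134
dockA 1266 [537.8 155.2] [216.7 143.7] 1.8 z 0.035
dockA 651 [513.6 165.3] [113.9 158.4] 84.6 z 0.035
dockA 615 [538.  155.6] [216.1 143.6] 2.2 z 0.035
cradle 8221 [ 500.  -190.5] [239.7 318.2] 0.1 z 0.083
cradle 5371 [ 501.9 -189.7] [304.7 226.4] 89.2 z 0.08
cradle 2850 [ 500.  -190.5] [239.7 318.2] 0.1 z 0.083
glue 331 [471.7  32.3] [31.4 34.6] 63.9 z 0.093
glue 168 [480.8  29.5] [31.7 16.5] 75.8 z 0.091
glue 163 [467.3  38.2] [31.7 21.5] 33.5 z 0.093
rollers [ 0.501  -0.1218  0.0576] 3.3023693845042725 0.01493696108780082 1781
roller y [-0.1582782  -0.02374142]
plates y hist (array([ 0,  0,  0,  0,  0,  0,  0,  0,  0, 79,  5,  0,  0,  0,  0, 41, 69,
       15,  0,  0,  0,  0,  0,  0,  0,  0,  0,  0]), array([-1.40000000e-01, -1.30000000e-01, -1.20000000e-01, -1.10000000e-
[... 1929 characters left out ...]
([-1.40000000e-01, -1.30000000e-01, -1.20000000e-01, -1.10000000e-01,
       -1.00000000e-01, -9.00000000e-02, -8.00000000e-02, -7.00000000e-02,
       -6.00000000e-02, -5.00000000e-02, -4.00000000e-02, -3.00000000e-02,
       -2.00000000e-02, -1.00000000e-02,  1.11022302e-16,  1.00000000e-02,
        2.00000000e-02,  3.00000000e-02,  4.00000000e-02,  5.00000000e-02,
        6.00000000e-02,  7.00000000e-02,  8.00000000e-02,  9.00000000e-02,
        1.00000000e-01,  1.10000000e-01,  1.20000000e-01,  1.30000000e-01,
        1.40000000e-01]))
top [-0.0794 -0.0739 -0.0728 -0.0719 -0.0708 -0.0699 -0.0688 -0.067   0.0293
  0.0306  0.0318  0.0324  0.0335  0.0343  0.0356  0.0378] x [-0.0238  0.0247]
```

View pics/crop.png

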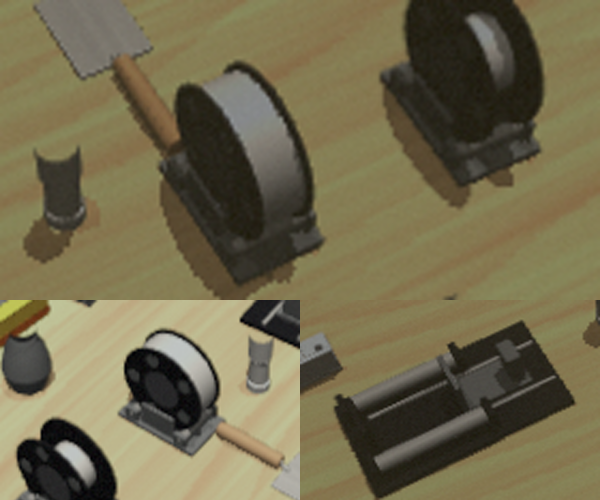

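The full spool is the one at scene (305,205), where the white winding reaches nearly to the rims. The one at (378,178) has deep filament, so it is the low spool. The green dock at scene (366,120) is a look-alike. Fitted poses: spool at (0.528, 0.149), seat at about (0.508, -0.240), cradle yaw 3.3°. I'll move to above the spool.

```bash
cat >> h.py <<'E'
def rows(xyz,yaw,show=True):
    "units for a move to world xyz with tool down and tool x at yaw (deg)"
    o=manip.get_obs(); q=R.from_quat(o['ee_rot']); s=q.inv().apply(np.array(xyz)-o['position'])/.05
    g=R.from_euler('z',yaw,degrees=True)*R.from_euler('x',180,degrees=True)
    a=np.degrees((q.inv()*g).as_rotvec())/8
    print('t',round(float(o['clock']),2),'pos',np.round(o['position'],4),'eul',np.round(q.as_euler('zyx',degrees=True),2),'grip',np.round([o['grip_width'],o['grasp_force']],3),'F',np.round(o['ft_force'],2),'-> units',np.round(s,3),np.round(a,3))
E
python3 -c "
from h import *
rows([.528,.149,.245],1.1)"
python3 -m pendant '[[10.8,-10.5,0,0,0,3.1,1],[10.8,-10.5,0,0,0,3.1,1],[10.8,-10.5,0,0,0,3.1,1],[10.8,-10.5,0,0,0,3.1,1],[10.8,-10.5,0,0,0,3.1,1],[10.8,-10.5,0,0,0,3.1,1],[10.8,-10.5,0,0,0,3.1,1],[10.8,-10.5,0,0,0,3.1,1],[10.8,-10.5,0,0,0,3.1,1],[10.8,-10.5,0,0,0,3.1,1]]' 40
python3 -c "
from h import *
rows([.528,.149,.215],1.1)"
```

```text
t 1.2 pos [ 0.2746 -0.5615  0.2454] eul [-2.6060e+01  1.0000e-02  1.7999e+02] grip [0.998 0.   ] F [1.24 1.14 0.22] -> units [ 1.0795e+01 -1.0539e+01  6.0000e-03] [ 1.000e-03 -0.000e+00  3.119e+00]
clock: 2.45
position: [0.4859, 0.0276, 0.2458]
ee_rot: [1.0, 0.011, 0.001, 0.0]
ft_force: [0.4, -1.2, -0.3]
grip_width: 0.999
grasp_force: 0.0
t 2.45 pos [0.4859 0.0276 0.2458] eul [-1.2300e+00  7.0000e-02  1.7997e+02] grip [0.999 0.   ] F [ 0.43 -1.2  -0.29] -> units [ 0.894 -2.41   0.615] [ 0.003 -0.008  0.016]
```

```bash

python3 -m pendant '[[0.9,-2.4,0.6,0,0,0,1],[0.9,-2.4,0.6,0,0,0,1],[0.9,-2.4,0.6,0,0,0,1],[0.9,-2.4,0.6,0,0,0,1],[0.9,-2.4,0.6,0,0,0,1],[0.9,-2.4,0.6,0,0,0,1],[0.9,-2.4,0.6,0,0,0,1],[0.9,-2.4,0.6,0,0,0,1],[0.9,-2.4,0.6,0,0,0,1],[0.9,-2.4,0.6,0,0,0,1]]'
python3 - <<'E'
from h import *
rows([.528,.149,.09],1.1)
im,d=manip.camera('wrist'); cv2.imwrite('pics/w1.png',im[...,::-1])
P=cloud('wrist',d,np.ones((420,560),bool))
B=P[np.all((P>[.43,.08,.06])&(P<[.65,.23,.15]),1)]
print(np.round(manip.get_calibration('wrist')['xyz'],3),len(B),cv2.minAreaRect((B[:,:2]*1000).astype(np.float32)),np.percentile(B[:,2],[50,99]))
B=B[B[:,2]>.1]; print(len(B),cv2.minAreaRect((B[:,:2]*1000).astype(np.float32)))
E
```

```text
clock: 3.7
position: [0.5277, 0.1467, 0.2153]
ee_rot: [1.0, 0.011, -0.0, 0.0]
ft_force: [-0.8, -0.2, 0.4]
grip_width: 1.001
grasp_force: 0.0
t 3.7 pos [0.5277 0.1467 0.2153] eul [ -1.26  -0.   180.  ] grip [1.001 0.   ] F [-0.79 -0.25  0.35] -> units [ 0.006 -0.046  2.506] [0.   0.   0.02]
[0.603 0.149 0.345] 9658 ((530.3064575195312, 149.9768829345703), (117.890380859375, 44.049556732177734), 0.5859874486923218) [0.12044724 0.13035089]
8578 ((529.2301025390625, 149.96588134765625), (103.57022094726562, 44.049556732177734), 0.5859874486923218)
```

View pics/w1.png

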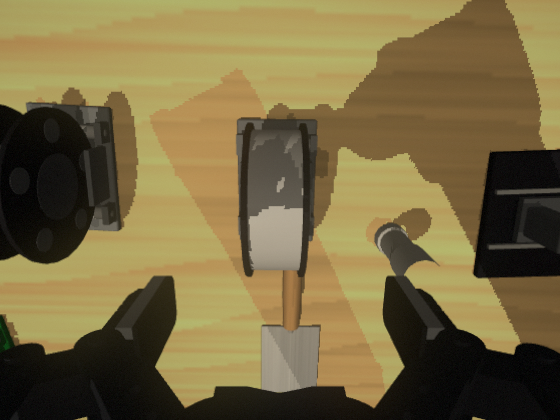

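The wrist view shows the full spool centred at pixel (278,195) between the jaws. Its winding reaches the rims and its measured width is 44 mm. I'll descend and grip it.

```bash

python3 -m pendant '[[0,-0.06,0.6,0,0,0.08,1],[0,-0.06,1.2,0,0,0.08,1],[0,-0.06,1.8,0,0,0.08,1],[0,-0.06,2.3,0,0,0.08,1],[0,-0.06,2.5,0,0,0.08,1],[0,-0.06,2.5,0,0,0.08,1],[0,-0.06,2.5,0,0,0.08,0.3],[0,-0.06,2.5,0,0,0.08,-0.3],[0,-0.06,2.5,0,0,0.08,-0.5],[0,-0.06,2.5,0,0,0.08,-0.5]]' 50
python3 -c "
from h import *
rows([.528,.149,.25],0.6)"
```

```text
clock: 5.0
position: [0.5282, 0.1498, 0.0911]
ee_rot: [1.0, 0.005, 0.001, 0.0]
ft_force: [0.1, -1.0, 6.1]
grip_width: 0.51
grasp_force: 49.4
t 5.0 pos [0.5282 0.1498 0.0911] eul [-6.1e-01  7.0e-02  1.8e+02] grip [ 0.51  49.393] F [ 0.07 -1.02  6.13] -> units [ 0.     0.015 -3.179] [ 0.    -0.009  0.001]
```

```bash

python3 -m pendant '[[0,0,-0.2,0,0,0,-0.5],[0,0,-0.5,0,0,0,-0.5],[0,0,-1,0,0,0,-0.5],[0,0,-1.6,0,0,0,-0.5],[0,0,-2.2,0,0,0,-0.5],[0,0,-2.8,0,0,0,-0.5],[0,0,-3.2,0,0,0,-0.5],[0,0,-3.2,0,0,0,-0.5],[0,0,-3.2,0,0,0,-0.5],[0,0,-3.2,0,0,0,-0.5]]'
python3 -c "
from h import *
rows([.507,-.11,.25],3.3)"
```

```text
clock: 6.25
position: [0.5272, 0.1495, 0.2493]
ee_rot: [1.0, 0.005, -0.001, 0.0]
ft_force: [-0.1, 0.0, -2.0]
grip_width: 0.509
grasp_force: 50.1
t 6.25 pos [0.5272 0.1495 0.2493] eul [-6.2000e-01 -9.0000e-02  1.7998e+02] grip [ 0.509 50.14 ] F [-0.1   0.04 -1.97] -> units [-0.461  5.186 -0.012] [ 0.002  0.012 -0.335]
```

```bash

python3 -m pendant '[[-0.1,0.7,0,0,0,-0.1,-0.5],[-0.15,1.5,0,0,0,-0.2,-0.5],[-0.25,2.4,0,0,0,-0.33,-0.5],[-0.3,3.3,0,0,0,-0.33,-0.5],[-0.35,4.1,0,0,0,-0.33,-0.5],[-0.42,4.8,0,0,0,-0.33,-0.5],[-0.46,5.2,0,0,0,-0.33,-0.5],[-0.46,5.2,0,0,0,-0.33,-0.5],[-0.46,5.2,0,0,0,-0.33,-0.5],[-0.46,5.2,0,0,0,-0.33,-0.5]]'
python3 - <<'E'
from h import *
rows([.507,-.2285,.25],3.3)
im,d=manip.camera('wrist'); np.savez('w2.npz',im=im,d=d); cv2.imwrite('pics/w2.png',im[...,::-1])
P=cloud('wrist',d,np.ones((420,560),bool))
B=P[np.all((P>[.40,-.32,.005])&(P<[.62,-.03,.085]),1)]
t=np.radians(3.3); dd=B[:,:2]-[.5076,-.2405]; x=dd@[np.cos(t),np.sin(t)]; y=dd@[-np.sin(t),np.cos(t)]; z=B[:,2]
b=(z>.006)&(z<.014); print('base',np.percentile(x[b],[.5,99.5]),np.percentile(y[b],[.5,99.5]))
h=(z>.070)&(z<.082)&(abs(x)<.03); print('plate tops',np.histogram(y[h]*1000,bins=np.arange(-50,110,3)),np.percentile(x[h],[1,99]))
r=(z>.036)&(z<.042)&(abs(abs(x)-.042)<.01); 
for s in (-1,1):
    m=r&(x*s>0); print('roller',s,m.sum(),np.round(np.percentile(y[m],[1,99]),4)if m.sum() else 0, np.round(np.polyfit(y[m],x[m],1),4) if m.sum()>20 else 0)
k=(z>.058)&(z<.07)&(y>.08); print('block',k.sum(),np.round(np.percentile(x[k],[1,50,99]),4),np.round(np.percentile(y[k],[1,50,99]),4))
E
```

```text
clock: 7.5
position: [0.5076, -0.1093, 0.2502]
ee_rot: [1.0, 0.029, -0.0, -0.0]
ft_force: [0.4, -0.1, -3.3]
grip_width: 0.509
grasp_force: 50.7
t 7.5 pos [ 0.5076 -0.1093  0.2502] eul [  -3.36   -0.   -179.99] grip [ 0.509 50.706] F [ 0.37 -0.07 -3.28] -> units [-0.153  2.38   0.004] [-0.002  0.     0.008]
base [-0.06258042  0.06550732] [-0.04733102  0.18104766]
plate tops (array([  0,   0,   0,   0,   0,   0,  53, 182, 327,   0,   0,   0,   0,
         0,   0,   0,   0,   0,   0,   0,   0,   0,   0,   0,   0,   0,
         0,   0,   0,   0,   0,   0,   0,   0,   0,   0,   0,   0,   0,
         0,   0,  17,   0,   0,   0,   0,   0,   0,   0,   0,   0,   0,
         0]), array([-50, -47, -44, -41, -38, -35, -32, -29, -26, -23, -20, -17, -14,
       -11,  -8,  -5,  -2,   1,   4,   7,  10,  13,  16,  19,  22,  25,
        28,  31,  34,  37,  40,  43,  46,  49,  52,  55,  58,  61,  64,
        67,  70,  73,  76,  79,  82,  85,  88,  91,  94,  97, 100, 103,
       106, 109])) [-0.02302381  0.02568836]
roller -1 1434 [-0.0333  0.0582] [ 0.0055 -0.0401]
roller 1 2123 [-0.0333  0.086 ] [0.0151 0.0431]Traceback (most recent call last):
  File "<stdin>", line 12, in <module>
    return _quantile_unchecked(
        a, q, axis, out, overwrite_input, method, keepdims, weights)
    return _ureduce(a,
                    func=_quantile_ureduce_func,
    ...<5 lines>...
                    overwrite_input=overwrite_input,
                    method=method)
    r = func(a, **kwargs)
    result = _quantile(arr,
                       quantiles=q,
    ...<2 lines>...
                       out=out,
                       weights=wgt)
    slices_having_nans = np.isnan(arr[-1, ...])
                                  ~~~^^^^^^^^^
IndexError: index -1 is out of bounds for axis 0 with size 0
```

View pics/w2.png

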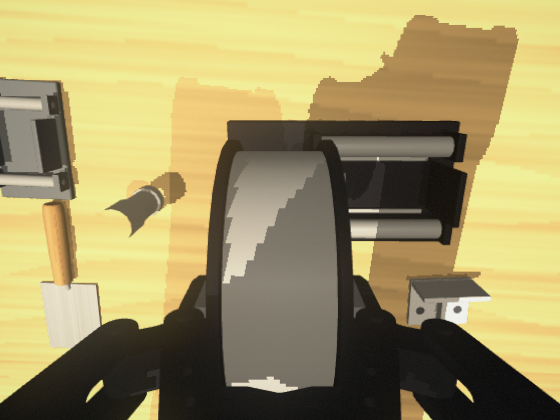

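The wrist picture shows the cradle at pixels (230–465,120–245), with the fixed plate near (450,195). The fit agrees with the side and scene cameras, apart from the same 1.5 mm x shift the spool showed, which cancels. Next I move over the seat at y +12 mm.

```bash

python3 -m pendant '[[-0.05,0.5,0,0,0,0.02,-0.5],[-0.1,1.2,0,0,0,0.02,-0.5],[-0.15,1.9,0,0,0,0.02,-0.5],[-0.15,2.38,0,0,0,0.02,-0.5],[-0.15,2.38,0,0,0,0.02,-0.5],[-0.15,2.38,0.6,0,0,0.02,-0.5],[-0.15,2.38,1.2,0,0,0.02,-0.5],[-0.15,2.38,1.8,0,0,0.02,-0.5],[-0.15,2.38,2.3,0,0,0.02,-0.5],[-0.15,2.38,2.3,0,0,0.02,-0.5]]'
python3 - <<'E'
from h import *
rows([.507,-.2285,.107],3.2)
for c in ['side']:
    im,d=manip.camera(c); cv2.imwrite('pics/s2.png',cv2.resize(im[130:240,290:430],None,fx=4,fy=4)[...,::-1])
E
```

```text
clock: 8.8
position: [0.5061, -0.2279, 0.1338]
ee_rot: [1.0, 0.028, -0.001, -0.001]
ft_force: [0.5, -0.4, -1.9]
grip_width: 0.511
grasp_force: 50.6
t 8.8 pos [ 0.5061 -0.2279  0.1338] eul [-3.2000e+00 -1.7000e-01 -1.7988e+02] grip [ 0.511 50.571] F [ 0.45 -0.42 -1.91] -> units [0.019 0.014 0.536] [-0.016  0.02   0.   ]
```

View pics/s2.png

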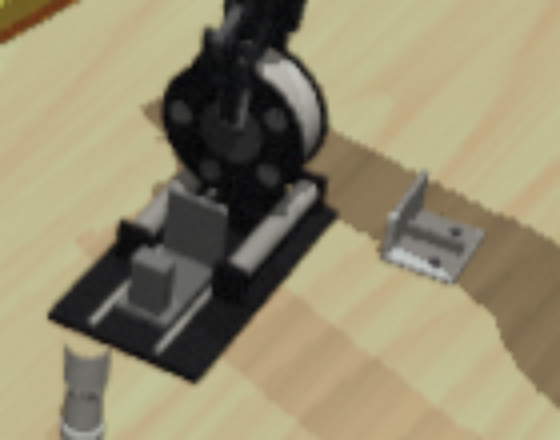

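The spool hangs centred above the rollers at crop (240,130), clear of both guard plates. I'll lower it slowly.

```bash

python3 -m pendant '[[0.02,0,0.1,0,0,0,-0.5],[0.02,0,0.2,0,0,0,-0.5],[0.02,0,0.28,0,0,0,-0.5],[0.02,0,0.34,0,0,0,-0.5],[0.02,0,0.38,0,0,0,-0.5],[0.02,0,0.41,0,0,0,-0.5],[0.02,0,0.44,0,0,0,-0.5],[0.02,0,0.47,0,0,0,-0.5],[0.02,0,0.48,0,0,0,-0.5],[0.02,0,0.48,0,0,0,-0.5]]'
python3 -c "
from h import *
rows([.507,-.2285,.107],3.2)"
```

```text
clock: 10.1
position: [0.5078, -0.2297, 0.1113]
ee_rot: [1.0, 0.027, 0.0, 0.0]
ft_force: [0.4, -0.5, -2.6]
grip_width: 0.51
grasp_force: 50.6
t 10.1 pos [ 0.5078 -0.2297  0.1113] eul [ -3.1   0.  180. ] grip [ 0.51  50.574] F [ 0.4  -0.48 -2.57] -> units [-0.015 -0.025  0.086] [ 0.    -0.    -0.013]
```

```bash

python3 -m pendant '[[-0.01,0,0.01,0,0,0,-0.5],[-0.01,0,0.02,0,0,0,-0.5],[-0.01,0,0.03,0,0,0,-0.5],[-0.01,0,0.04,0,0,0,-0.5],[-0.01,0,0.05,0,0,0,-0.5],[-0.01,0,0.06,0,0,0,-0.5],[-0.01,0,0.07,0,0,0,-0.5],[-0.01,0,0.08,0,0,0,-0.5],[-0.01,0,0.08,0,0,0,-0.5],[-0.01,0,0.08,0,0,0,-0.5]]'
python3 -c "
from h import *
rows([.507,-.2285,.105],3.2)"
```

```text
clock: 11.35
position: [0.5071, -0.2297, 0.1074]
ee_rot: [1.0, 0.027, -0.0, 0.0]
ft_force: [-2.3, -0.1, 0.2]
grip_width: 0.503
grasp_force: 50.9
t 11.35 pos [ 0.5071 -0.2297  0.1074] eul [-3.1000e+00 -1.0000e-02  1.7999e+02] grip [ 0.503 50.938] F [-2.27 -0.06  0.23] -> units [-0.002 -0.025  0.048] [ 0.001  0.002 -0.013]
```

Contact has begun on the +x roller (fx −2.3 N). I'll shift about 1 mm to −x and keep lowering.

```bash

python3 -m pendant '[[-0.01,0,0,0,0,0,-0.5],[-0.02,0,0.01,0,0,0,-0.5],[-0.02,0,0.01,0,0,0,-0.5],[-0.02,0,0.02,0,0,0,-0.5],[-0.02,0,0.02,0,0,0,-0.5],[-0.02,0,0.03,0,0,0,-0.5],[-0.02,0,0.03,0,0,0,-0.5],[-0.02,0,0.03,0,0,0,-0.5],[-0.02,0,0.03,0,0,0,-0.5],[-0.02,0,0.03,0,0,0,-0.5]]'
python3 -c "
from h import *
rows([.507,-.2285,.105],3.2)"
```

```text
clock: 12.6
position: [0.5069, -0.2298, 0.107]
ee_rot: [1.0, 0.027, 0.001, 0.0]
ft_force: [-3.2, 2.0, 9.4]
grip_width: 0.512
grasp_force: 52.3
t 12.6 pos [ 0.5069 -0.2298  0.107 ] eul [-3.1000e+00  8.0000e-02  1.7997e+02] grip [ 0.512 52.329] F [-3.2   2.01  9.44] -> units [ 0.003 -0.026  0.039] [ 0.005 -0.009 -0.012]
```

The spool is seated: fz went from −3 to +9 N and the height matches the prediction. Releasing and rising.

```bash

python3 -m pendant '[[0,0,0,0,0,0,0.05],[0,0,0,0,0,0,0.15],[0,0,0,0,0,0,0.3],[0,0,0,0,0,0,0.4],[0,0,0,0,0,0,0.4],[0,0,-0.4,0,0,0,0.4],[0,0,-1,0,0,0,0.4],[0,0,-1.8,0,0,0,0.4],[0,0,-2.4,0,0,0,0.4],[0,0,-2.4,0,0,0,0.4]]'
python3 - <<'E'
from h import *
rows([.5,-.1,.2],3.2)
t=np.radians(3.3)
for c in ['scene','side','wrist']:
    im,d=manip.camera(c); P=cloud(c,d,np.ones((420,560),bool))
    if c=='wrist': cv2.imwrite('pics/w3.png',im[...,::-1])
    dd=P[:,:2]-[.5076,-.2405]; x=dd@[np.cos(t),np.sin(t)]; y=dd@[-np.sin(t),np.cos(t)]; z=P[:,2]
    f=lambda m,q=(3,50,97):(int(m.sum()),np.round(np.percentile(x[m],q)*1000,1),np.round(np.percentile(y[m],q)*1000,1),np.round(np.percentile(z[m],q)*1000,1)) if m.sum()>3 else None
    print(c,'blocktop',f((abs(x)<.03)&(y>.1)&(y<.18)&(z>.06)&(z<.072)))
    print('  plate',f((abs(x)<.03)&(y>.05)&(y<.1)&(z>.07)&(z<.082)))
    print('  spool',f((abs(x)<.07)&(abs(y)<.05)&(z>.09)&(z<.16)))
E
```

```text
clock: 13.85
position: [0.5074, -0.2301, 0.2283]
ee_rot: [1.0, 0.027, 0.002, 0.001]
ft_force: [0.0, -0.1, -0.2]
grip_width: 0.698
grasp_force: 0.0
t 13.85 pos [ 0.5074 -0.2301  0.2283] eul [ -3.1    0.23 179.88] grip [0.698 0.   ] F [ 0.04 -0.06 -0.17] -> units [-0.01  -2.608  0.561] [ 0.016 -0.028 -0.013]
scene blocktop (95, array([-12.6,   1.3,  14.8]), array([134. , 142.4, 150.8]), array([60.7, 64.4, 66.9]))
  plate (58, array([-21. ,   1.3,  25.2]), array([73.3, 76.3, 79.2]), array([71.4, 75.3, 77.5]))
  spool (1026, array([-32.5,  26.2,  55.5]), array([-10. ,  10.5,  32. ]), array([ 94.8, 132.9, 144.4]))
side blocktop (55, array([-14.3,  -0.9,  14.3]), array([133.9, 146. , 154.6]), array([61. , 65.5, 69.6]))
  plate (46, array([-22.2,  -2.8,  23.5]), array([70.6, 76.5, 81.1]), array([70.7, 75.3, 79.9]))
  spool (774, array([-54.3,  -9.5,  48.4]), array([-12.2,  27.8,  35.5]), array([ 92.2, 122.7, 145.7]))
wrist blocktop (764, array([-12.4,   2. ,  15.2]), array([135.6, 142.9, 151.8]), array([61.4, 64.7, 66.2]))
  plate (527, array([-22.2,   2.5,  24.8]), array([73.9, 76.3, 79.6]), array([71.4, 75.9, 77.2]))
  spool (10030, array([-38.1,  15.5,  53.8]), array([-9.8, 10.8, 31.6]), array([102.3, 136. , 145. ]))
```

View pics/w3.png

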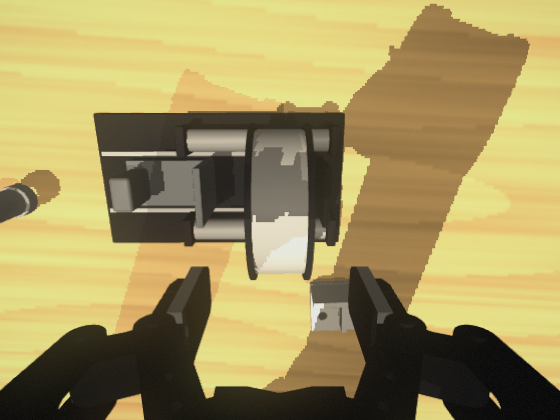

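The spool stands upright on both rollers (wrist picture, around (280,200)). The block top at (120,195) measures cradle (0, 143.5), which is an opening of about 49 mm. Going to the block.

```bash
python3 -c "
from h import *
rows([.4993,-.0972,.15],3.3)"
python3 -m pendant '[[0,-0.6,0,0,0,0,0.2],[0,-1.4,0,0,0,0,0.2],[0,-2.2,0,0,0,0,0.2],[0,-2.66,0.2,0,0,0,0.2],[0,-2.66,0.8,0,0,0,0.2],[0,-2.66,1.4,0,0,0,0.2],[0,-2.66,1.5,0,0,0,0.2],[0,-2.66,1.5,0,0,0,0.2],[0,-2.66,1.5,0,0,0,0.2],[0,-2.66,1.5,0,0,0,0.2]]' 30
python3 -c "
from h import *
rows([.4993,-.0972,.05],3.3)"
```

```text
t 14.0 pos [ 0.5058 -0.2297  0.2248] eul [-3.1000e+00 -7.0000e-02 -1.7997e+02] grip [0.699 0.   ] F [ 0.21  0.3  -0.12] -> units [ 0.015 -2.652  1.498] [-0.004  0.009 -0.025]
clock: 15.25
position: [0.4996, -0.0971, 0.1517]
ee_rot: [1.0, 0.027, 0.001, 0.0]
ft_force: [0.5, -1.0, 0.4]
grip_width: 0.597
grasp_force: 0.0
t 15.25 pos [ 0.4996 -0.0971  0.1517] eul [-3.0900e+00  8.0000e-02  1.7997e+02] grip [0.597 0.   ] F [ 0.49 -1.03  0.4 ] -> units [-0.009  0.     2.034] [ 0.004 -0.01  -0.026]
```

```bash

python3 -m pendant '[[0,0,0.5,0,0,-0.02,0.2],[0,0,1,0,0,-0.02,0.2],[0,0,1.5,0,0,-0.02,0.2],[0,0,1.9,0,0,-0.02,0.2],[0,0,2.02,0,0,-0.02,0.2],[0,0,2.02,0,0,-0.02,0.2],[0,0,2.02,0,0,-0.02,-0.3],[0,0,2.02,0,0,-0.02,-0.8],[0,0,2.02,0,0,-0.02,-1],[0,0,2.02,0,0,-0.02,-1]]' 30
python3 -c "
from h import *
rows([.5023,-.146,.05],3.3)"
```

```text
clock: 16.5
position: [0.4996, -0.0971, 0.0506]
ee_rot: [1.0, 0.028, 0.001, 0.0]
ft_force: [-1.9, -0.3, 7.2]
grip_width: 0.2
grasp_force: 35.1
t 16.5 pos [ 0.4996 -0.0971  0.0506] eul [-3.2500e+00  7.0000e-02  1.7997e+02] grip [ 0.2  35.13] F [-1.9  -0.29  7.24] -> units [-0.002  0.98   0.013] [ 0.004 -0.008 -0.006]
```

```bash

python3 -m pendant '[[0,0.1,0,0,0,0,-1],[0,0.2,0,0,0,0,-1],[0,0.3,0,0,0,0,-1],[0,0.4,0,0,0,0,-1],[0,0.5,0,0,0,0,-1],[0,0.6,0,0,0,0,-1],[0,0.7,0,0,0,0,-1],[0,0.77,0,0,0,0,-1],[0,0.8,0,0,0,0,-1],[0,0.8,0,0,0,0,-1]]'
python3 -c "
from h import *
rows([.5023,-.146,.05],3.3)"
python3 -m pendant '[[0,0.02,0,0,0,0,-1],[0,0.04,0,0,0,0,-1],[0,0.06,0,0,0,0,-1],[0,0.08,0,0,0,0,-1],[0,0.1,0,0,0,0,-1],[0,0.12,0,0,0,0,-1],[0,0.13,0,0,0,0,-1],[0,0.14,0,0,0,0,-1],[0,0.15,0,0,0,0,-1],[0,0.15,0,0,0,0,-1]]'
python3 -c "
from h import *
rows([.5023,-.146,.05],3.3)"
```

```text
clock: 17.75
position: [0.5019, -0.1372, 0.0506]
ee_rot: [1.0, 0.028, 0.001, 0.0]
ft_force: [-2.1, -0.9, 6.7]
grip_width: 0.203
grasp_force: 35.1
t 17.75 pos [ 0.5019 -0.1372  0.0506] eul [-3.2400e+00  6.0000e-02  1.7996e+02] grip [ 0.203 35.108] F [-2.08 -0.89  6.66] -> units [-0.001  0.175  0.012] [ 0.005 -0.008 -0.007]
clock: 19.0
position: [0.5023, -0.1439, 0.0506]
ee_rot: [1.0, 0.029, 0.0, -0.0]
ft_force: [-2.8, 3.2, 7.3]
grip_width: 0.203
grasp_force: 35.3
t 19.0 pos [ 0.5023 -0.1439  0.0506] eul [-3.2800e+00  5.0000e-02 -1.7999e+02] grip [ 0.203 35.293] F [-2.82  3.18  7.32] -> units [-0.002  0.042  0.012] [-0.001 -0.006 -0.003]
```

```bash

python3 -m pendant '[[0,0.01,0,0,0,0,-1],[0,0.02,0,0,0,0,-1],[0,0.03,0,0,0,0,-1],[0,0.04,0,0,0,0,-1],[0,0.05,0,0,0,0,-1],[0,0.05,0,0,0,0,-1],[0,0.06,0,0,0,0,-1],[0,0.06,0,0,0,0,-1],[0,0.06,0,0,0,0,-1],[0,0.06,0,0,0,0,-1]]'
python3 -c "
from h import *
rows([.5023,-.146,.05],3.3)"
```

```text
clock: 20.25
position: [0.5025, -0.1469, 0.0506]
ee_rot: [1.0, 0.029, 0.0, -0.0]
ft_force: [-1.6, 2.6, 7.7]
grip_width: 0.207
grasp_force: 35.3
t 20.25 pos [ 0.5025 -0.1469  0.0506] eul [-3.28e+00  5.00e-02 -1.80e+02] grip [ 0.207 35.291] F [-1.61  2.6   7.7 ] -> units [-0.002 -0.018  0.012] [-0.    -0.006 -0.002]
```

```bash

python3 -m pendant '[[0,0.01,0,0,0,0,-1],[0,0.02,0,0,0,0,-1],[0,0.03,0,0,0,0,-1],[0,0.04,0,0,0,0,-1],[0,0.05,0,0,0,0,-1],[0,0.06,0,0,0,0,-1],[0,0.06,0,0,0,0,-1],[0,0.06,0,0,0,0,-1],[0,0.06,0,0,0,0,-1],[0,0.06,0,0,0,0,-1]]'
python3 -c "
from h import *
rows([.5023,-.146,.05],3.3)"
```

```text
clock: 21.5
position: [0.5025, -0.1472, 0.0506]
ee_rot: [1.0, 0.03, -0.0, -0.001]
ft_force: [-5.1, 12.7, 12.0]
grip_width: 0.207
grasp_force: 36.0
t 21.5 pos [ 0.5025 -0.1472  0.0506] eul [-3.3900e+00 -1.0000e-02 -1.7984e+02] grip [ 0.207 35.958] F [-5.14 12.71 12.01] -> units [-0.002 -0.024  0.013] [-0.021 -0.     0.011]
```

```bash

python3 -m pendant '[[0,0.02,0,0,0,0,-1],[0,0.03,0,0,0,0,-1],[0,0.03,0,0,0,0,-1],[0,0.03,0,0,0,0,-1],[0,0.03,0,0,0,0,-0.5],[0,0,0,0,0,0,-0.2],[0,-0.05,0,0,0,0,0],[0,-0.05,0,0,0,0,0.1],[0,-0.05,0,0,0,0,0.1],[0,-0.05,0,0,0,0,0.1]]'
python3 -c "
from h import *
rows([.5,-.1,.25],3.3)"
```

```text
clock: 22.75
position: [0.502, -0.1481, 0.0498]
ee_rot: [1.0, 0.028, 0.0, 0.0]
ft_force: [0.9, 0.3, -0.4]
grip_width: 0.552
grasp_force: 0.0
t 22.75 pos [ 0.502  -0.1481  0.0498] eul [ -3.24   0.   179.99] grip [0.552 0.   ] F [ 0.85  0.28 -0.37] -> units [ 0.015 -0.962 -4.004] [ 0.001 -0.    -0.007]
```

```bash

python3 -m pendant '[[0,0,-0.5,0,0,0,0.1],[0,0,-1.2,0,0,0,0.1],[0,0,-2,0,0,0,0.1],[0,0,-3,0,0,0,0.1],[0,0,-4,0,0,0,0.1],[0,0,-4,0,0,0,0.1],[0,0,-4,0,0,0,0.1],[0,0,-4,0,0,0,0.1],[0,0,-4,0,0,0,0.1],[0,0,-4,0,0,0,0.1]]'
python3 - <<'E'
from h import *
rows([.5,-.1,.25],3.3)
t=np.radians(3.3); ims=[]
for c in ['scene','side','wrist']:
    im,d=manip.camera(c); P=cloud(c,d,np.ones((420,560),bool)); ims.append(im)
    dd=P[:,:2]-[.5076,-.2405]; x=dd@[np.cos(t),np.sin(t)]; y=dd@[-np.sin(t),np.cos(t)]; z=P[:,2]
    f=lambda m,q=(3,50,97):(int(m.sum()),np.round(np.percentile(x[m],q)*1000,1),np.round(np.percentile(y[m],q)*1000,1),np.round(np.percentile(z[m],q)*1000,1)) if m.sum()>3 else None
    print(c,'blocktop',f((abs(x)<.03)&(y>.07)&(y<.18)&(z>.06)&(z<.072)))
    print('  plate',f((abs(x)<.03)&(y>.023)&(y<.06)&(z>.07)&(z<.08)))
    print('  fixed',f((abs(x)<.03)&(y>-.05)&(y<-.023)&(z>.07)&(z<.08)))
    print('  spool',f((abs(x)<.07)&(abs(y)<.05)&(z>.09)&(z<.16)))
cv2.imwrite('pics/end.png',np.hstack([cv2.resize(ims[1][130:240,270:410],(360,283)),cv2.resize(ims[2],(377,283))])[...,::-1])
E
```

```text
clock: 24.0
position: [0.5018, -0.1479, 0.2493]
ee_rot: [1.0, 0.028, -0.0, -0.0]
ft_force: [0.5, 0.6, 0.1]
grip_width: 0.546
grasp_force: 0.0
t 24.0 pos [ 0.5018 -0.1479  0.2493] eul [-3.2600e+00 -4.0000e-02 -1.7998e+02] grip [0.546 0.   ] F [0.54 0.6  0.07] -> units [ 0.018 -0.958 -0.013] [-0.002  0.005 -0.005]
scene blocktop (100, array([-12.5,   2.9,  16.3]), array([ 84.6,  93. , 101.7]), array([60.2, 64. , 67. ]))
  plate (57, array([-24.2,   2.8,  25.2]), array([24.3, 27.3, 29.3]), array([72.7, 76. , 78.8]))
  fixed (59, array([-22. ,   3.3,  24.2]), array([-30.8, -28. , -25. ]), array([71.7, 75. , 78.2]))
  spool (1055, array([-33.7,  24.9,  55.1]), array([-19.9,   1.1,  22.5]), array([ 94.8, 132.9, 144.5]))
side blocktop (50, array([-15.5,  -1.4,  13.4]), array([ 82.6,  96.3, 103. ]), array([60.8, 65.4, 70.6]))
  plate (36, array([-25.2,   0.5,  19.4]), array([23.5, 27.6, 31.4]), array([70.3, 74.8, 79. ]))
  fixed None
  spool (773, array([-54.8,  -9.9,  48.3]), array([-21.8,  18.2,  26. ]), array([ 92.2, 121.9, 145.2]))
wrist blocktop (633, array([-11.5,   2.5,  15.8]), array([ 85.1,  93.2, 102.2]), array([62.6, 65.4, 67. ]))
  plate (524, array([-23.2,   2.7,  26. ]), array([23.4, 26.8, 29.7]), array([71.5, 76.5, 79.1]))
  fixed None
  spool (10720, array([-42.4,  12.7,  54.1]), array([-18.5,   5.1,  23.8]), array([ 95.9, 133.8, 145.5]))
```

View pics/end.png

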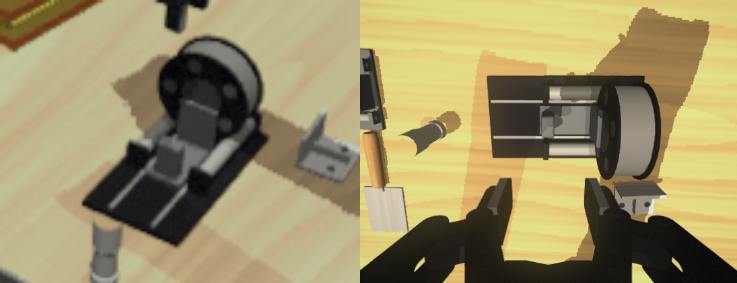

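The guard is on its stop: force rose to 12.7 N with no further motion, and the plates measure about 54–55 mm centre to centre. The spool sits captive and upright at height 86 mm, at left-image pixel (210,85), and nothing else has moved.

```bash
python3 -c "
from workcell import manip
print(manip.hand_in())"
```

```text
the job is handed in; nothing more can be done
None
```

The full spool is seated on both rollers and held captive with the movable guard pushed home against its stop; the job was handed in at about 24 s of the 48 s allowed, and no verdict came back.

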